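# Seal the damp box in its nest

## Task

Push the open white box along the table into the wooden nest until it sits square against the stop, then put the blue lid on it, long side over long side. Press the lid down corner by corner in turn, each needs about 20 N, and never force it with more than 50 N, until all four gasket corners are fully down and the lid sits flat. Let go, and leave the pots, dishes and other things where they stand.

Things in the scene. Friction and masses are not known exactly. Their poses are not given: they have to be found in the camera images.
- nest: Wooden nest fixed to the table: two rails 35 mm high faced with slick plastic converge at 25 degrees each to a straight throat 175 wide closed by a stop. Origin on the table, where the box's centre is when it is home at the stop. x points in through the mouth to the stop (away from the robot), y left. Stop face at x = +65, throat from +30, mouth (238 wide) at -37.
- box_mid (a point): Open box of slick white plastic, 130 (x) x 170 (y) x 75 mm high, walls 6, about 0.9 kg, loose on the table before the nest's mouth. This point is its centre, half-way up. x points roughly to the stop. A black rubber gasket stands 12 above its rim, carried by pads 18 x 18 at the inside corners, centred at x = +-49, y = +-69.
- box: The same box; origin at the centre of its underside, axes as box_mid. It carries the gasket.
- lid_grip (a point): Middle of the white bar handle, 22 (x) x 70 (y) x 50 mm high, on the blue lid: 25 above the lid plate's top face, 25 below the handle's top. z up; a half turn makes no difference. It is 82.5 above box_mid when the lid lies on the unpressed gasket, 74.5 when sealed. A yellow dot over each gasket pad, at x = +-49, y = +-69, shows where to press.
- lid: Blue lid, loose, about 0.35 kg: plate 134 (x) x 174 (y) x 8 mm, under it a plug 16 deep that enters the box mouth with 4 play all round. Origin at the centre of the plug's underside, 49 below lid_grip; the lid starts lying on its plug on the table, left or right of the box.
- gasket_near_left (a joint): How far the near left corner pad of the gasket is squeezed down, in m: 0 standing up, 0.008 fully down (4 mm of rubber is left above the rim). It starts to give at about 12 N, needs about 20 N to be fully down, and stays where it is pressed; hard stop at 0.0108. Corner names go by the box's own frame: near is its -x side, left its +y side.
- gasket_near_right (a joint): How far the near right corner pad of the gasket is squeezed down, in m: 0 standing up, 0.008 fully down (4 mm of rubber is left above the rim). It starts to give at about 12 N, needs about 20 N to be fully down, and stays where it is pressed; hard stop at 0.0108. Corner names go by the box's own frame: near is its -x side, left its +y side.
- gasket_far_left (a joint): How far the far left corner pad of the gasket is squeezed down, in m: 0 standing up, 0.008 fully down (4 mm of rubber is left above the rim). It starts to give at about 12 N, needs about 20 N to be fully down, and stays where it is pressed; hard stop at 0.0108. Corner names go by the box's own frame: near is its -x side, left its +y side.
- gasket_far_right (a joint): How far the far right corner pad of the gasket is squeezed down, in m: 0 standing up, 0.008 fully down (4 mm of rubber is left above the rim). It starts to give at about 12 N, needs about 20 N to be fully down, and stays where it is pressed; hard stop at 0.0108. Corner names go by the box's own frame: near is its -x side, left its +y side.
- tower: Bystander, leave alone: hand-built coil tower of tan clay, 171 high, about 90 across (mm); origin at the centre of its underside.
- mug: Bystander, leave alone: brown clay mug, 85 high, 72 across plus a handle (mm); origin at the centre of its underside.
- slab: Bystander, leave alone: round white plaster board, 160 across and 14 thick, with a tan clay heart 12 thick stuck on top (mm); origin at the centre of its underside.
- dish_green: Bystander, leave alone: small green glazed dish, 64 across, 24 high (mm); origin at the centre of its underside.
- dish_pink: Bystander, leave alone: small pink glazed dish, 64 across, 24 high (mm); origin at the centre of its underside.
- dish_yellow: Bystander, leave alone: small yellow glazed dish, 64 across, 24 high (mm); origin at the centre of its underside.
- dish_blue: Bystander, leave alone: small blue glazed dish, 64 across, 24 high (mm); origin at the centre of its underside.
- turtle: Bystander, leave alone: small brown clay turtle, about 65 long, 48 high (mm); origin at the centre of its underside.
Mind the look-alikes: they are no part of the job. There is more than one size of the lid; the job needs the largest.

How it is judged (in metres and radians):
On the way, in this order (a step that is already met when the one before it is completed fails the run):
1. the box is home in the nest: square and against the stop, standing on the table (horizontal distance between box_mid and nest below 0.008 m and angle between the x axis of box_mid and the x axis of nest, either way round below 0.06 rad and angle between box_mid's own z axis and vertical below 0.03 rad), for 0.2 s.
2. the lid lies on the home box with its plug in the mouth, at least one gasket corner still up (squeezed less than 5 mm) (all of step 1 and horizontal distance between lid_grip and box_mid below 0.008 m and angle between the x axis of lid_grip and the x axis of box_mid, either way round below 0.07 rad and z of lid_grip in the frame of box_mid below 0.089 m and value of joint any of gasket_near_left, gasket_near_right, gasket_far_left, gasket_far_right below 0.005 m), for 0.2 s.
3. one corner goes down on its own: squeezed over 4 mm while the other three are squeezed less than 3 mm (all of step 1 and horizontal distance between lid_grip and box_mid below 0.008 m and ((value of joint gasket_near_left above 0.004 m and value of joint each of gasket_near_right, gasket_far_left, gasket_far_right below 0.003 m) or (value of joint gasket_near_right above 0.004 m and value of joint each of gasket_near_left, gasket_far_left, gasket_far_right below 0.003 m) or (value of joint gasket_far_left above 0.004 m and value of joint each of gasket_near_left, gasket_near_right, gasket_far_right below 0.003 m) or (value of joint gasket_far_right above 0.004 m and value of joint each of gasket_near_left, gasket_near_right, gasket_far_left below 0.003 m))), for 0.05 s.
At the end, for the whole second after the job is handed in: The box is within 8 mm of home and 0.06 rad of square in the nest; the lid is centred on it within 8 mm and 0.07 rad, flat within 0.03 rad and no more than 2.5 mm above fully down; every gasket corner is squeezed at least 6.5 mm of its 8 (all of step 1 and horizontal distance between lid_grip and box_mid below 0.008 m and angle between the x axis of lid_grip and the x axis of box_mid, either way round below 0.07 rad and value of joint each of gasket_near_left, gasket_near_right, gasket_far_left, gasket_far_right above 0.0065 m and z of lid_grip in the frame of box_mid below 0.077 m and angle between lid_grip's own z axis and vertical below 0.03 rad); the robot touches nothing.
It fails at once if the lid is forced down on the box with more than 60 N in all (contact force between lid and box above 60 N).
It fails at once if a bystander is moved more than 30 mm or tipped over (distance of any of tower, mug, slab, dish_green, dish_pink, dish_yellow, dish_blue, turtle from where it was at the start of the episode above 0.03 m or angle between any of tower, mug, slab, dish_green, dish_pink, dish_yellow, dish_blue, turtle's own z axis and vertical above 0.5 rad).
It also fails if it takes over 72 s, if anything falls off the work surface, if the arm or the gripper's body presses on something with over 40 N, if the wrist force passes 120 N, or if a joint passes its speed limit or range.

## Robot

A 6-joint arm with a two-finger parallel gripper is mounted at the origin on the work surface. World frame = base frame: x ahead of the robot, y to its left, z up, the work surface at z = 0. Lengths are in mm, angles in rad, forces in N, time in s.
With the tool pointing down it reaches from about 350 to 875 mm from the base axis. Payload 4.2 kg.
Tool frame: the origin (TCP) lies at the very end of the fingers, on their centre line; the grasp point (between the pads) lies arm.hold_point_z behind it (arm.hold_point_z is the distance from the TCP to the grasp point, in mm); y points along the fingers, x is the direction in which the jaws open and shut, and the axes are right-handed (so a half turn about y gives the same grasp; the last joint's range is limited). The gripper opens to 85 mm and grips with 20 to 120 N. Pads are 22 mm wide; open, the fingers measure 114 mm over their backs; the gripper's body (76 mm by 85 mm) begins 54 mm behind the grasp point. The pads swing forward as they close: fully open they stand 13 mm farther back than shut.
Start: joints at [1.599, 0.385, 0.008, 0, -1.194, -0.259], TCP at [142.941, 608.414, 231.312] pointing down, gripper open.
Joint ranges: [-3.14, 3.14], [-1.21, 2.06], [-1.07, 1.41], [-3.16, 2.05], [-2.99, -0.16], [-3.1, 3.1]. Speed limits (rad/s): [2.79, 2.79, 3.14, 3.14, 3.14, 3.14].

## Interface

Orientations are given as a unit quaternion [x, y, z, w].
In Python, from bench import arm gives the robot as it stands.
- The arm moves only by the shell command python3 -m creep 'ROWS'. ROWS is JSON, a list of rows, each a list of 3 entries, a list of its own where there are three numbers: the shift along the world's x, y, z in mm, then the turn, a rotation vector about the world's x, y, z in rad, then the gripper command: -1 is shut, 1 is fully open, values between are in proportion. In form: [[[dx, dy, dz], [wx, wy, wz], jaw], ...]. A call has 1 to 12 rows; each row is the pose to reach, as a shift and turn from the pose commanded when the call began; what a row does not reach only later rows make up. A row lasts 1/12 s, in which the tool goes at most 41.7 mm and 7.16 degrees, less where a joint would pass 70% of its speed; a pose out of reach is approached as far as the arm can. A call with a gripper value outside its range is refused whole. The fingers move at their own pace and stop on an object; the grip force is fixed at half the most. Time passes only in rows, so rows that repeat a pose let the fingers close. It gives the time, the measured TCP pose, the force and the opening at its end, in the units of the state.
- arm.read_state(): the state, without advancing time (a new reading comes with each control period).
- arm.get_image(name): name is "scene" or "top"; returns (picture, depth): 384x512x3 uint8, red, green, blue; 384x512 float32, mm along the optical axis (not along the pixel's ray), 0 where there is no reading.
- arm.camera_params(name): a dict with "camera_matrix" (3x3 intrinsics, pixels), "extrinsics" (4x4, takes a point from world to camera coordinates). Camera axes: x right, y down, z forward; pixel columns grow to the right and rows downward; lengths in mm; the calibration is good to about 2 mm. A picture is of the moment at which its call begins. camera_params takes no time and is no camera call.
- arm.job_done(): hands the job in, once; it reports no verdict.
The state is a dict: "clock": time; "joints": joint angles; "joint_vel": joint speeds; "joint_efforts": joint torques, N m; "position": TCP position; "ee_rot": TCP orientation; "contact_force": force on the tool from outside, world axes, zero at the start; "wrist_torque": the same for the moment, N m; "gripper_width": finger opening in mm.
Only numpy, scipy, OpenCV 4.12 (cv2) and the standard library are available. Lean on these libraries where they do the work, as an engineer would, in place of code of your own. Each camera call takes 0.05 s, during which the arm holds its last target.

## Working session

There is one attempt and no reset: what is moved stays moved. The work goes in short steps, Python scripts to look and compute and a shell command to move; the robot and the scene stay as the last step left them, time stands still between calls to the robot, and variables do not carry over. Pictures are saved under pics/ and viewed, and the job is handed in when it is done.

```bash
ls; mkdir -p pics; python3 - <<'E'
from bench import arm
import cv2,numpy as np
print(arm.read_state(), arm.hold_point_z)
for n in("scene","top"):
    p,d=arm.get_image(n); cv2.imwrite(f"pics/{n}0.png",p[:,:,::-1]); np.savez(f"pics/{n}0.npz",p=p,d=d)
    print(arm.camera_params(n))
E
```

```text
pics
{'clock': 0.0, 'joints': array([ 1.59859079e+00,  3.85538863e-01,  6.61729661e-03, -4.77448800e-04,
       -1.19399414e+00, -2.58607443e-01]), 'joint_vel': array([ 1.65326705e-03, -6.56261418e-04, -8.91967592e-04,  8.87994855e-05,
        1.57729505e-03, -4.86573143e-04]), 'joint_efforts': array([ 1.03839304e-04, -3.92295456e+01,  1.88403153e+01,  4.18622822e+00,
       -4.56881564e-03, -4.75783082e-06]), 'position': array([142.83002597, 607.85969086, 230.23212196]), 'ee_rot': array([ 0.43962416, -0.55378156,  0.55479368, -0.43847527]), 'contact_force': array([ 0.59143923, -0.80507603,  0.10841425]), 'wrist_torque': array([ 0.01053076, -0.05054077, -0.06896798]), 'gripper_width': 85.5627155887064} 18.700000000000003
{'camera_matrix': array([[399.60655633,   0.        , 249.92950673],
       [  0.        , 399.60655633, 186.39212415],
       [  0.        ,   0.        ,   1.        ]]), 'extrinsics': array([[ 8.99321518e-01,  4.37230908e-01,  7.06682049e-03,
        -5.33606078e+02],
       [ 3.25310629e-01, -6.58143283e-01, -6.78984841e-01,
        -1.24324076e+02],
       [-2.92222178e-01,  6.12924590e-01, -7.34118278e-01,
         1.34721420e+03],
       [ 0.00000000e+00,  0.00000000e+00,  0.00000000e+00,
         1.00000000e+00]])}
{'camera_matrix': array([[383.60341497,   0.        , 246.77480249],
       [  0.        , 383.60341497, 189.07503285],
       [  0.        ,   0.        ,   1.        ]]), 'extrinsics': array([[-2.42164630e-02, -9.99697217e-01, -4.36327024e-03,
         3.88838145e+01],
       [-9.75638687e-01,  2.45851623e-02, -2.18001654e-01,
         5.72776917e+02],
       [ 2.18042919e-01, -1.02225374e-03, -9.75938646e-01,
         1.14280305e+03],
       [ 0.00000000e+00,  0.00000000e+00,  0.00000000e+00,
         1.00000000e+00]])}
```

View pics/scene0.png

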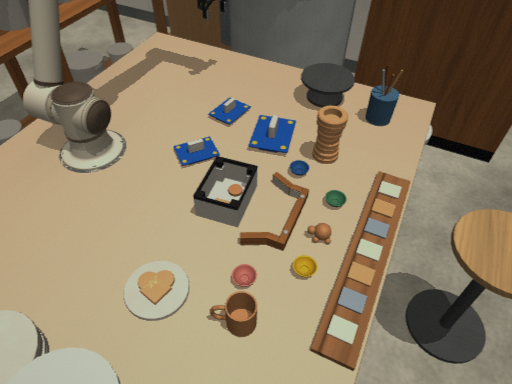

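View pics/top0.png

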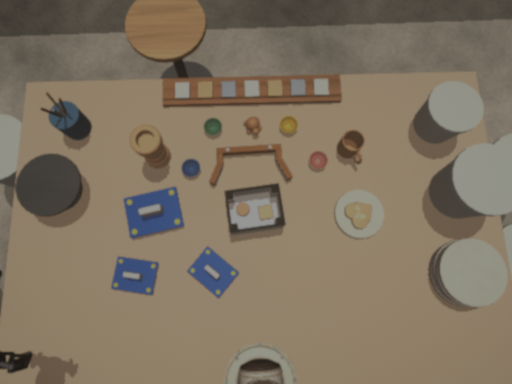

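```bash
cat > h.py <<'E'
from bench import arm
import cv2,numpy as np
from scipy.spatial.transform import Rotation as R
def world(d,c,mask=None):
    K,T=c["camera_matrix"],c["extrinsics"]
    v,u=np.mgrid[:d.shape[0],:d.shape[1]]
    P=np.stack([(u-K[0,2])/K[0,0]*d,(v-K[1,2])/K[1,1]*d,d],-1)
    return (P-T[:3,3])@T[:3,:3]
def ray(u,v,z,c):
    K,T=c["camera_matrix"],c["extrinsics"]
    r=T[:3,:3].T@np.array([(u-K[0,2])/K[0,0],(v-K[1,2])/K[1,1],1.]); o=-T[:3,:3].T@T[:3,3]
    return o+r*(z-o[2])/r[2]
def st():
    s=arm.read_state(); r=R.from_quat(s["ee_rot"]).as_matrix()
    print("t",round(s["clock"],2),"pos",s["position"].round(1),"F",s["contact_force"].round(1),"w",round(s["gripper_width"],1)); print(r.round(3)); return s
E
python3 -c "
from h import *
st()"
```

```text
t 0.1 pos [142.8 607.9 230.3] F [0.2 1.1 0.3] w 85.4
[[-0.229 -0.     0.973]
 [-0.973 -0.002 -0.229]
 [ 0.002 -1.     0.   ]]
```

Top view: three blue lids at (152,212), (135,275), (213,272). The one at (152,212) looks biggest. The box is at (254,210) and the nest stop at (250,151). I'll measure them all.

```bash
cat > meas.py <<'E'
from h import *
def rect(pts):
    (cx,cy),(w,h),a=cv2.minAreaRect(pts.astype(np.float32)); return np.round([cx,cy,w,h,a],1)
def blues(p,d,c,zlo=5,zhi=60):
    W=world(d,c); hsv=cv2.cvtColor(p,cv2.COLOR_RGB2HSV)
    m=cv2.inRange(hsv,(100,120,60),(130,255,255)); m=cv2.morphologyEx(m,cv2.MORPH_CLOSE,np.ones((5,5)))
    n,l,s,ce=cv2.connectedComponentsWithStats(m)
    for i in range(1,n):
        if s[i,4]<300: continue
        zz=np.median(W[l==i][:,2])
        cs,_=cv2.findContours((l==i).astype(np.uint8),cv2.RETR_EXTERNAL,cv2.CHAIN_APPROX_NONE)
        q=np.array([ray(u,v,zz,c)[:2] for u,v in cs[0][:,0]])
        print("blue px",ce[i].round(),"area",s[i,4],"z",zz.round(1),"rect",rect(q))
        W2=W[l==i]; hm=W2[:,2]>zz+25
E
python3 - <<'E'
from meas import *
for n in("top","scene"):
    f=np.load(f"pics/{n}0.npz");p,d=f["p"],f["d"];c=arm.camera_params(n);print(n)
    blues(p,d,c)
    W=world(d,c)
    if n=="top":
        for r in range(175,245,5): print(r,[int(W[r,k,2]) for k in range(215,296,4)])
f=np.load("pics/top0.npz");p=f["p"]
cv2.imwrite("pics/cropA.png",cv2.resize(p[120:250,110:310,::-1],None,fx=4,fy=4,interpolation=cv2.INTER_CUBIC)[:600])
E
```

```text
top
blue px [154. 212.] area 1404 z 22.7 rect [515.6 327.3 124.6 164.1  12. ]
blue px [213. 272.] area 831 z 16.8 rect [323.1 137.7 120.   90.6  49.6]
blue px [135. 275.] area 856 z 16.8 rect [318.4 381.  121.3  91.7  79.9]
175 [36, 6, 0, 0, -2, -2, 0, 1, 2, 0, 0, 2, -4, 3, 0, 0, 0, 8, 34, 33, 0]
180 [32, -1, 0, 2, -2, 0, -6, -1, -4, 0, -4, 0, 0, -2, 0, -3, 0, 0, 23, -3, -2]
185 [1, 2, 7, -2, 0, -1, 1, -1, -1, 2, 0, 0, -1, 84, 82, 85, 0, 0, 1, 1, 0]
190 [-1, -1, -2, 1, 86, 86, 82, 80, 72, 63, 57, 46, 42, 30, 82, 87, 84, -7, -2, 2, 0]
195 [-2, 0, -4, 81, 84, 26, 14, 9, 7, 7, 5, 3, 1, 8, 44, 36, 84, -1, -5, -1, 1]
200 [2, -1, -6, 71, 56, 2, 9, 5, 8, 3, 3, 1, 5, 3, 10, 0, 86, 0, 0, -3, 1]
205 [2, -2, 2, 84, 4, 3, 17, 21, 15, 4, 4, 0, 7, 17, 7, 4, 61, -2, 0, 0, -2]
210 [-3, -4, -1, 86, 0, 4, 22, 22, 18, 6, 4, 17, 14, 14, 13, 1, 46, -5, -3, -5, 0]
215 [-6, -3, 1, 81, 7, 2, 12, 20, 8, 4, 5, 15, 16, 15, 16, 5, 7, 86, -2, -2, -1]
220 [3, -1, 0, -1, 6, 2, 5, 5, 7, 6, 2, 1, 2, 3, 2, 60, 82, 86, -4, 2, -4]
225 [1, -3, -2, 0, 84, 85, 3, 8, 6, 4, 1, 6, 4, 83, 85, 87, 85, 81, 0, -2, -4]
230 [-2, 0, -3, -1, 76, 84, 84, 85, 1240, 64, 53, 34, 16, 2, -3, -3, -1, 5, -1, -1, -2]
235 [0, 0, -2, -1, 5, 3, -5, -2, -2, 0, 1, 0, -1, -2, -1, 0, 0, -2, -1, 0, -3]
240 [-1, -4, 0, -2, -5, 0, 0, -3, -2, 0, -4, 0, 0, -2, 1, 0, 0, -1, -2, -3, -5]
scene
blue px [229. 112.] area 461 z 17.5 rect [322.9 380.3 131.3 100.4  80.4]
blue px [272. 135.] area 1089 z 23.5 rect [521.7 324.1 130.3 179.7  12.1]
blue px [196. 152.] area 624 z 17.4 rect [328.1 136.2 127.3 102.   49.5]
```

View pics/cropA.png

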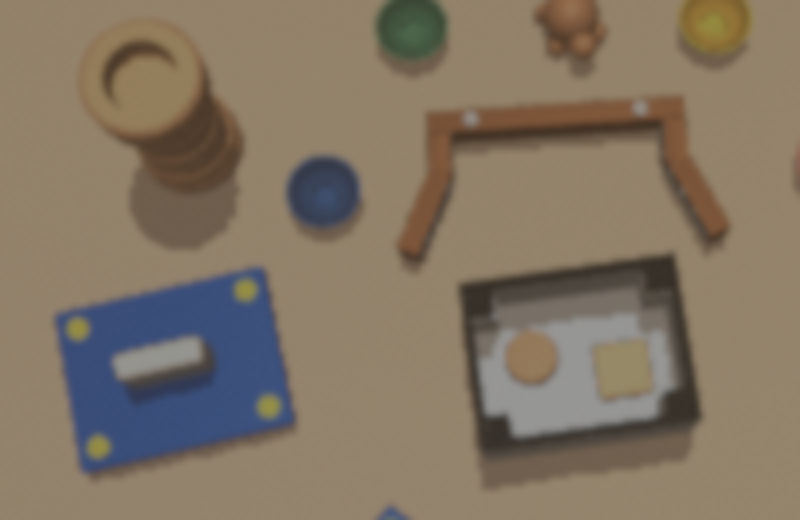

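The lid at crop (175,370) measures about 130x175 mm, against about 130x100 mm for the other two. So top-image pixel (152,212) is the largest lid and the right one. Next, the box, nest and handle poses.

```bash
python3 - <<'E'
from meas import *
for n in("top","scene"):
    f=np.load(f"pics/{n}0.npz");p,d=f["p"],f["d"];c=arm.camera_params(n);print(n)
    W=world(d,c); X,Y,Z=W[...,0],W[...,1],W[...,2]
    def m(x0,x1,y0,y1,z0,z1): return (X>x0)&(X<x1)&(Y>y0)&(Y<y1)&(Z>z0)&(Z<z1)&(d>0)
    def topr(mk,z,k=3):
        mk=mk.astype(np.uint8)
        mk=cv2.morphologyEx(mk,cv2.MORPH_CLOSE,np.ones((k,k)))
        nn,l,s,_=cv2.connectedComponentsWithStats(mk); i=1+np.argmax(s[1:,4])
        v,u=np.nonzero(l==i); return np.array([ray(a,b,z,c)[:2] for a,b in zip(u,v)])
    q=topr(m(420,640,-120,140,76,95),87); print("box z",np.median(Z[m(420,640,-120,140,76,95)]),rect(q),len(q))
    for z in ((55,90),):
        q=topr(m(400,650,240,420,45,75),66); print("handle",np.median(Z[m(400,650,240,420,45,75)]),rect(q),len(q))
    hsv=cv2.cvtColor(p,cv2.COLOR_RGB2HSV)
    # nest rail tops
    mk=m(560,720,-130,160,27,45); q=topr(mk,35)
    np.save(f"pics/nest_{n}.npy",q)
    print("nest",len(q),q.min(0),q.max(0), "zmed",np.median(Z[mk]))
    # dishes near?
    # handle by white mask
    mk=cv2.inRange(hsv,(0,0,130),(180,60,255))>0
    im=np.full((400,400,3),255,np.uint8)
    for x,y in q: cv2.circle(im,(int(200-(y-0)),int(730-x)+0),1,(0,0,0),-1)
    cv2.imwrite(f"pics/nest_{n}.png",im)
E
```

```text
top
box z 85.40840877397062 [509.9   4.1 131.2 169.4   6.8] 600
handle 70.4471206037023 [513.7 327.2  26.7  74.1  11.8] 198
nest 681 [ 599.34133826 -122.95840624] [720.34213463 146.26836546] zmed 33.51837463346062
scene
box z 85.55821927754499 [516.2  -1.1 133.3 179.1   6.6] 785
handle 70.94420335399795 [522.1 321.   26.2  99.4  12.4] 139
nest 705 [ 606.13719132 -127.74540812] [720.18791409 146.23784556] zmed 34.18426674011925
```

```bash
python3 - <<'E'
from meas import *
for n in("top","scene"):
    f=np.load(f"pics/{n}0.npz");p,d=f["p"],f["d"];c=arm.camera_params(n);print(n)
    W=world(d,c); X,Y,Z=W[...,0],W[...,1],W[...,2]
    hsv=cv2.cvtColor(p,cv2.COLOR_RGB2HSV)
    # saddle brown
    br=(hsv[...,0]<14)&(hsv[...,1]>110)
    mk=(X>580)&(X<760)&(Y>-150)&(Y<180)&(d>0)&(Z>27)&(Z<45)
    v,u=np.nonzero(mk); q=np.array([ray(a,b,35,c)[:2] for a,b in zip(u,v)])
    # stop near edge
    s=q[q[:,0]>640]; 
    e=[];fe=[]
    for y0 in np.arange(-60,80,6):
        t=s[abs(s[:,1]-y0)<4]; 
        if len(t)>2: e.append((y0,t[:,0].min())); fe.append((y0,t[:,0].max()))
    e=np.array(e);fe=np.array(fe);k=np.polyfit(e[:,1]*0+e[:,0],e[:,1],1);print("stop near x = %.4f y + %.1f"%tuple(k), "far",np.polyfit(fe[:,0],fe[:,1],1))
    for x0 in range(600,722,6):
        t=q[abs(q[:,0]-x0)<3.5][:,1]; L=t[t>8];Rr=t[t<8]
        print(x0, "L %s..%s"%(L.min().round(),L.max().round()) if len(L) else "", "R %s..%s"%(Rr.min().round(),Rr.max().round()) if len(Rr) else "")
    # white handle top
    for z,(x0,x1,y0,y1) in {74:(400,650,240,420)}.items():
        mk=(X>x0)&(X<x1)&(Y>y0)&(Y<y1)&(d>0)&(Z>62)&(Z<90)
        v,u=np.nonzero(mk); r=np.array([ray(a,b,z,c)[:2] for a,b in zip(u,v)]); print("handle",rect(r),np.median(Z[mk]),r.mean(0))
    # yellow dots on big lid
    ye=cv2.inRange(hsv,(20,110,90),(35,255,255)); nn,l,ss,ce=cv2.connectedComponentsWithStats(ye)
    for i in range(1,nn):
        w=ray(*ce[i],24,c)
        if 420<w[0]<620 and 220<w[1]<440: print("dot",ce[i].round(1),ss[i,4],w.round(1))
E
```

```text
top
stop near x = -0.0434 y + 707.3 far [-3.65167555e-02  7.25518676e+02]
600 L 130.0..140.0 
606 L 127.0..146.0 
612 L 124.0..146.0 R -113.0..-103.0
618 L 124.0..143.0 R -123.0..-100.0
624 L 120.0..140.0 R -120.0..-97.0
630 L 117.0..140.0 R -117.0..-94.0
636 L 114.0..136.0 R -114.0..-91.0
642 L 114.0..133.0 R -111.0..-88.0
648 L 110.0..179.0 R -108.0..-85.0
654 L 107.0..179.0 R -105.0..-82.0
660 L 104.0..127.0 R -102.0..-79.0
666 L 104.0..123.0 R -99.0..-76.0
672 L 104.0..123.0 R -96.0..-73.0
678 L 103.0..120.0 R -93.0..-73.0
684 L 103.0..120.0 R -90.0..-74.0
690 L 103.0..123.0 R -90.0..-71.0
696 L 103.0..123.0 R -91.0..-71.0
702 L 28.0..123.0 R -91.0..-71.0
708 L 11.0..123.0 R -88.0..8.0
714 L 11.0..123.0 R -88.0..8.0
720 L 11.0..123.0 R -88.0..7.0
handle [513.6 327.4  22.9  69.8  11.4] 71.89738721043844 [513.58766949 327.43030787]
dot [171. 192.] 9 [578.8 270.8  24. ]
dot [129.  201.8] 10 [549.8 405.9  24. ]
dot [177. 221.] 9 [483.6 249.9  24. ]
dot [134.  231.2] 10 [454.3 386.   24. ]
scene
stop near x = -0.0366 y + 712.7 far [-4.49273170e-02  7.32241356e+02]
600  
606 L 124.0..1
[... 186 characters left out ...]
 R -121.0..-93.0
648 L 106.0..131.0 R -117.0..-91.0
654 L 101.0..131.0 R -115.0..-87.0
660 L 101.0..126.0 R -113.0..-85.0
666 L 100.0..125.0 R -109.0..-81.0
672 L 97.0..122.0 R -107.0..-79.0
678 L 97.0..120.0 R -102.0..-75.0
684 L 96.0..121.0 R -101.0..-74.0
690 L 96.0..121.0 R -96.0..-73.0
696 L 97.0..121.0 R -97.0..-74.0
702 L 96.0..120.0 R -97.0..-75.0
708 L 21.0..121.0 R -96.0..-74.0
714 L 10.0..122.0 R -96.0..8.0
720 L 9.0..120.0 R -96.0..8.0
handle [522.7 318.6  22.9  83.5  12.4] 71.98960890656696 [522.34148867 318.72984587]
dot [263.2 117.6] 10 [457.7 387.5  24. ]
dot [289.8 121.9] 12 [552.7 407.   24. ]
dot [254.  142.2] 13 [485.7 252.2  24. ]
dot [282.7 147. ] 13 [581.6 272.5  24. ]
```

Estimates so far, in mm and degrees:

| Item | x | y | Yaw |
|---|---|---|---|
| Box | 511.5 | 3.5 | 6.7° |
| Nest origin | 644 | 12.5 | 2.4° |
| Lid | 518 | 329 | 12° |

I'll go behind the box with the fingers spread across it.

```bash
python3 -m creep '[[[40,-40,-20],[0,0,0.1],0.5],[[257,-614,-81],[0,0,0.272],0.5],[[257,-614,-81],[0,0,0.272],0.5],[[257,-614,-81],[0,0,0.272],0.5],[[257,-614,-81],[0,0,0.272],0.5],[[257,-614,-81],[0,0,0.272],0.5],[[257,-614,-81],[0,0,0.272],0.5],[[257,-614,-81],[0,0,0.272],0.5],[[257,-614,-81],[0,0,0.272],0.5],[[257,-614,-81],[0,0,0.272],0.5],[[257,-614,-81],[0,0,0.272],0.5],[[257,-614,-81],[0,0,0.272],0.5]]'; python3 -c "
from h import *
st()"
```

```text
clock: 1.1
position: [336.6, 154.1, 168.7]
ee_rot: [-0.51, 0.489, -0.489, 0.511]
contact_force: [1.1, 1.8, 0.4]
gripper_width: 64.1
t 1.1 pos [336.6 154.1 168.7] F [1.1 1.8 0.4] w 64.1
[[ 0.042  0.     0.999]
 [-0.999  0.     0.042]
 [-0.    -1.     0.   ]]
```

```bash
python3 -m creep '[[[30,-80,-10],[0,0,0],0.5],[[58,-150,-20],[0,0,0],0.5],[[58,-150,-50],[0,0,0],0.5],[[58,-150,-80],[0,0,0],0.5],[[58,-150,-80],[0,0,0],0.5],[[58,-150,-80],[0,0,0],0.5],[[58,-150,-80],[0,0,0],0.5]]'
```

```text
clock: 1.68
position: [394.1, 5.2, 88.0]
ee_rot: [0.511, -0.491, 0.49, -0.509]
contact_force: [0.9, 0.1, 0.7]
gripper_width: 64.0
```

```bash
python3 -m creep '[[[0,-11,-35],[0,0,0],0.5],[[0,-11,-67],[0,0,0],0.5],[[0,-11,-67],[0,0,0],0.5],[[0,-11,-67],[0,0,0],0.5],[[10,-11,-67],[0,0,0],0.5]]'; python3 - <<'E'
from h import *
for n in("scene","top"):
    p,d=arm.get_image(n); cv2.imwrite(f"pics/{n}1.png",p[:,:,::-1])
E
```

```text
clock: 2.1
position: [404.3, -4.1, 23.4]
ee_rot: [-0.51, 0.489, -0.489, 0.511]
contact_force: [-0.3, -0.7, -0.1]
gripper_width: 64.3
```

View pics/scene1.png

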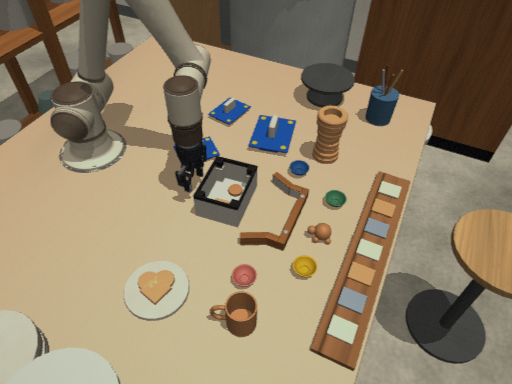

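The gripper stands clear behind the box at scene px (190,170). I'll push it.

```bash
python3 -m creep '[[[8,0,0],[0,0,0],0.5],[[16,1,0],[0,0,0],0.5],[[24,2,0],[0,0,0],0.5],[[32,3,0],[0,0,0],0.5],[[40,4,0],[0,0,0],0.5],[[48,4,0],[0,0,0],0.5],[[56,5,0],[0,0,0],0.5],[[64,6,0],[0,0,0],0.5],[[72,6,0],[0,0,0],0.5],[[80,7,0],[0,0,0],0.5],[[88,8,0],[0,0,0],0.5],[[96,8,0],[0,0,0],0.5]]'; python3 - <<'E'
from h import *
for n in("top",):
    p,d=arm.get_image(n); cv2.imwrite(f"pics/{n}2.png",cv2.resize(p[100:260,150:350,::-1],None,fx=3,fy=3))
E
```

```text
clock: 3.2
position: [501.4, 3.3, 21.7]
ee_rot: [0.51, -0.49, 0.49, -0.51]
contact_force: [-3.0, 0.2, -1.3]
gripper_width: 64.3
```

View pics/top2.png

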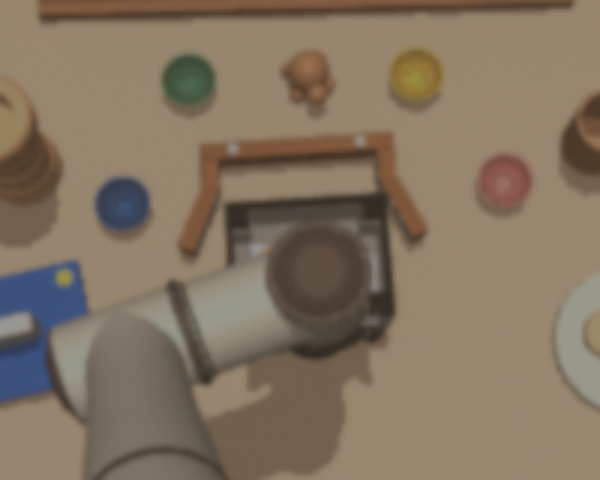

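The box is square with the nest, and its front corners are inside the mouth at crop (228,200) and (385,195). It sits slightly right of centre. I'll continue the push.

```bash
python3 -m creep '[[[6,1,0],[0,0,0],0.5],[[12,2,0],[0,0,0],0.5],[[18,3,0],[0,0,0],0.5],[[24,4,0],[0,0,0],0.5],[[30,5,0],[0,0,0],0.5],[[36,5,0],[0,0,0],0.5],[[42,6,0],[0,0,0],0.5]]';python3 -m creep '[[[4,0,0],[0,0,0],0.5],[[8,0,0],[0,0,0],0.5],[[12,0,0],[0,0,0],0.5],[[15,0,0],[0,0,0],0.5]]'
```

```text
clock: 3.83
position: [543.2, 9.2, 21.8]
ee_rot: [0.51, -0.49, 0.49, -0.51]
contact_force: [-3.7, -0.5, -0.5]
gripper_width: 64.2
clock: 4.17
position: [558.2, 9.2, 21.9]
ee_rot: [-0.51, 0.49, -0.49, 0.51]
contact_force: [-4.0, 0.9, 0.6]
gripper_width: 64.0
```

```bash
python3 -m creep '[[[3,0,0],[0,0,0],0.5],[[6,0,0],[0,0,0],0.5],[[8,0,0],[0,0,0],0.5]]';python3 -m creep '[[[1.5,0,0],[0,0,0],0.5],[[3,0,0],[0,0,0],0.5]]'
```

```text
clock: 4.42
position: [565.9, 9.1, 21.9]
ee_rot: [0.51, -0.49, 0.49, -0.51]
contact_force: [-9.2, 0.1, 4.1]
gripper_width: 63.8
clock: 4.58
position: [565.6, 8.4, 21.1]
ee_rot: [0.512, -0.491, 0.488, -0.508]
contact_force: [-11.5, -0.6, 2.7]
gripper_width: 64.2
```

```bash
python3 - <<'E'
from h import *
for n in("top",):
    p,d=arm.get_image(n); cv2.imwrite(f"pics/{n}3.png",cv2.resize(p[100:260,150:350,::-1],None,fx=3,fy=3))
E
```

```text
(no output)
```

View pics/top3.png

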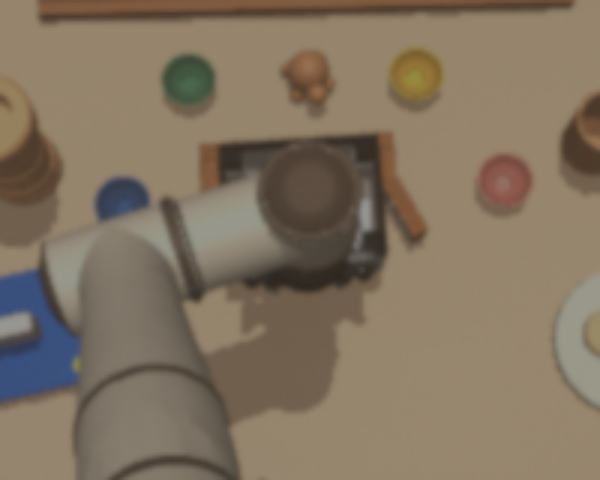

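The push stalled at x≈566 with about 10 N, so the box is at the stop. I'll back off, lift, turn and go over the lid. That also clears the view so I can check.

```bash
python3 -m creep '[[[-20,0,0],[0,0,0],0.5],[[-40,0,0],[0,0,0],0.5],[[-40,0,40],[0,0,0],0.5],[[-40,0,80],[0,0,0],1],[[-40,0,120],[0,0,-0.125],1],[[-42,40,140],[0,0,-0.25],1],[[-44,80,150],[0,0,-0.375],1],[[-46,120,150],[0,0,-0.5],1],[[-48,160,150],[0,0,-0.625],1],[[-48,200,150],[0,0,-0.75],1],[[-48,240,150],[0,0,-0.875],1],[[-48,280,150],[0,0,-1.0],1]]';python3 -m creep '[[[0,37,0],[0,0,-0.12],1],[[0,40,0],[0,0,-0.24],1],[[0,40,0],[0,0,-0.36],1],[[0,40,0],[0,0,-0.403],1],[[0,40,0],[0,0,-0.403],1]]'; python3 - <<'E'
from h import *
st()
for n in("scene","top"):
    p,d=arm.get_image(n); cv2.imwrite(f"pics/{n}4.png",p[:,:,::-1]);np.savez(f"pics/{n}4.npz",p=p,d=d)
cv2.imwrite("pics/top4c.png",cv2.resize(p[100:260,150:350,::-1],None,fx=3,fy=3))
E
```

```text
clock: 5.63
position: [522.2, 284.9, 173.5]
ee_rot: [-0.222, 0.671, -0.67, 0.227]
contact_force: [0.0, 0.0, -0.5]
gripper_width: 85.4
clock: 6.05
position: [522.2, 323.4, 172.7]
ee_rot: [-0.087, 0.702, -0.701, 0.09]
contact_force: [0.1, -0.3, 0.2]
gripper_width: 85.4
t 6.05 pos [522.2 323.4 172.7] F [ 0.1 -0.3  0.2] w 85.4
[[-0.969  0.004  0.247]
 [-0.247  0.003 -0.969]
 [-0.004 -1.    -0.002]]
```

View pics/top4c.png

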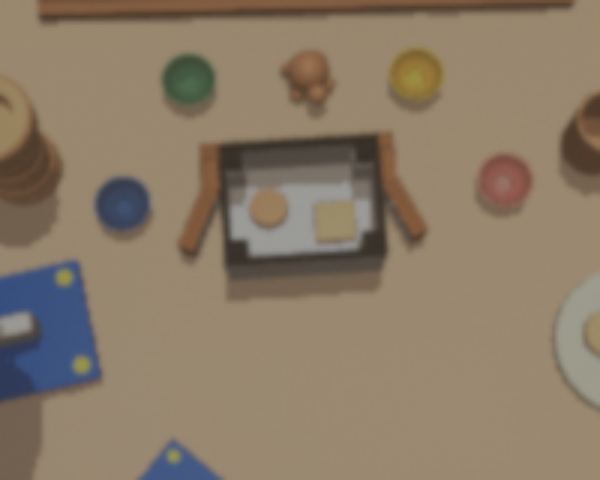

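View pics/scene4.png

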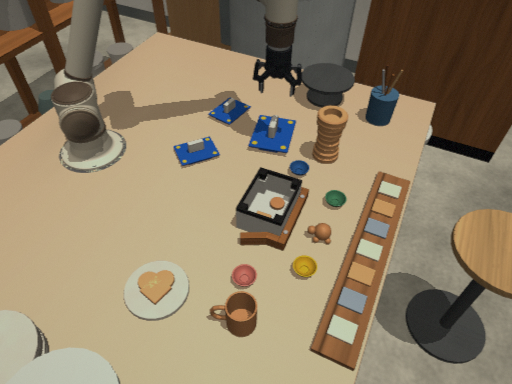

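```bash
python3 - <<'E'
from meas import *
st()
for n in("top","scene"):
    f=np.load(f"pics/{n}4.npz");p,d=f["p"],f["d"];c=arm.camera_params(n)
    W=world(d,c); X,Y,Z=W[...,0],W[...,1],W[...,2]
    hsv=cv2.cvtColor(p,cv2.COLOR_RGB2HSV)
    mk=((X>530)&(X<760)&(Y>-120)&(Y<150)&(d>0)&(Z>79)&(Z<100)).astype(np.uint8)
    nn,l,s,_=cv2.connectedComponentsWithStats(mk);i=1+np.argmax(s[1:,4]);v,u=np.nonzero(l==i)
    q=np.array([ray(a,b,87,c)[:2] for a,b in zip(u,v)]); print(n,"box",rect(q),"zmed",np.median(Z[l==i]))
    w=W[l==i][:,:2]; print("   from depth",rect(w))
E
```

```text
t 6.15 pos [521.7 322.5 172.6] F [-0.5  0.  -0.6] w 85.5
[[-0.969  0.003  0.248]
 [-0.248  0.002 -0.969]
 [-0.003 -1.    -0.001]]
top box [641.8  12.9 131.5 169.9   2.3] zmed 85.53454112461644
   from depth [642.7  12.9 132.5 169.8   2.5]
scene box [646.9   8.7 131.5 177.2   2.4] zmed 85.91056966832768
   from depth [645.7  12.3 131.4 173.8   2.4]
```

Box measures (643,12.6) at yaw 2.4°, matching the nest estimate of (644,12.5) at 2.4°, so it is home. Now I'll descend on the lid handle.

```bash
python3 -m creep '[[[-4,6,-30],[0,0,-0.042],1],[[-4,6,-60],[0,0,-0.042],1],[[-4,6,-90],[0,0,-0.042],1],[[-4,6,-110],[0,0,-0.042],1],[[-4,6,-125],[0,0,-0.042],1],[[-4,6,-139],[0,0,-0.042],1],[[-4,6,-139],[0,0,-0.042],1]]'; python3 - <<'E'
from h import *
st()
p,d=arm.get_image("scene"); cv2.imwrite(f"pics/scene5.png",cv2.resize(p[30:180,200:400,::-1],None,fx=4,fy=4))
E
```

```text
clock: 6.73
position: [515.9, 326.4, 30.1]
ee_rot: [0.074, -0.702, 0.704, -0.072]
contact_force: [-0.1, -0.0, -0.4]
gripper_width: 85.4
t 6.73 pos [515.9 326.4  30.1] F [-0.1 -0.  -0.4] w 85.4
[[-0.979 -0.003  0.206]
 [-0.206 -0.003 -0.979]
 [ 0.004 -1.     0.002]]
```

View pics/scene5.png

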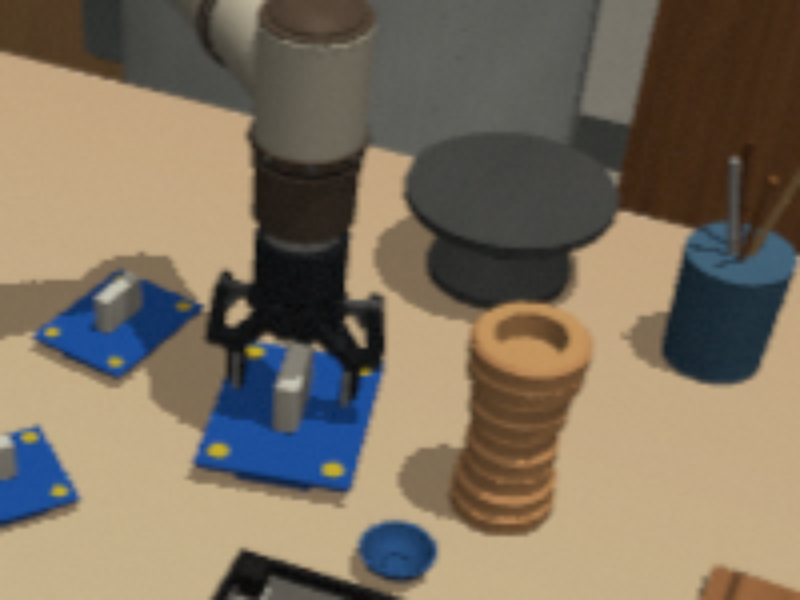

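The handle stands between the fingers at crop (292,390). I'll close with a small correction.

```bash
python3 -m creep '[[[1,2,3],[0,0,0],1],[[1,2,3],[0,0,0],0.4],[[1,2,3],[0,0,0],-0.4],[[1,2,3],[0,0,0],-1],[[1,2,3],[0,0,0],-1],[[1,2,3],[0,0,0],-1],[[1,2,3],[0,0,0],-1]]'; python3 -m creep '[[[0,0,15],[0,0,0],-1],[[0,0,40],[0,0,0],-1],[[0,0,60],[0,0,0],-1]]';python3 - <<'E'
from h import *
st()
p,d=arm.get_image("scene"); cv2.imwrite(f"pics/scene6.png",cv2.resize(p[30:180,200:400,::-1],None,fx=4,fy=4))
E
```

```text
clock: 7.37
position: [517.8, 329.8, 36.3]
ee_rot: [-0.073, 0.703, -0.703, 0.073]
contact_force: [-1.7, 0.2, 4.6]
gripper_width: 21.7
clock: 7.62
position: [517.1, 329.0, 95.6]
ee_rot: [0.074, -0.703, 0.704, -0.072]
contact_force: [0.2, -0.1, -2.1]
gripper_width: 21.4
t 7.62 pos [517.1 329.   95.6] F [ 0.2 -0.1 -2.1] w 21.4
[[-0.979 -0.002  0.206]
 [-0.206 -0.002 -0.979]
 [ 0.002 -1.     0.001]]
```

View pics/scene6.png

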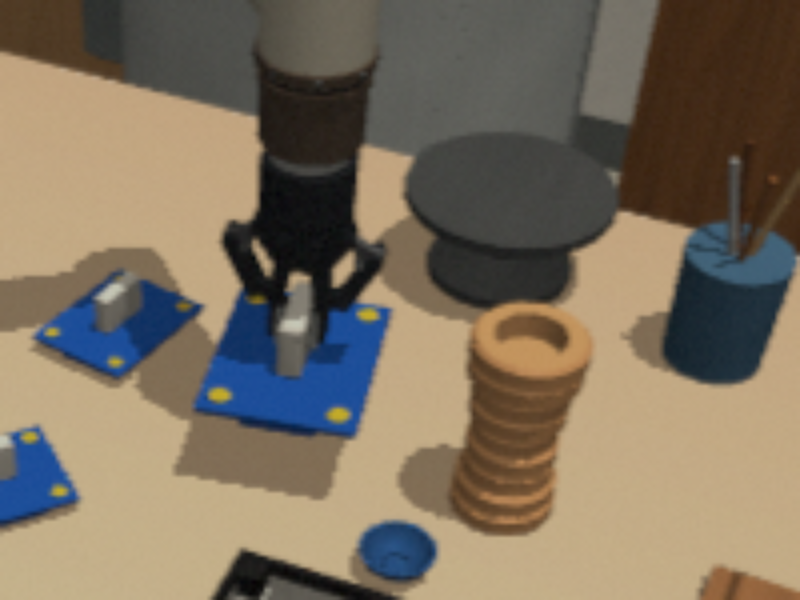

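The lid is held level at crop (295,370). Before transport I'll measure it in the hand and locate the tower, so I can keep clear of it.

```bash
cat > dots.py <<'E'
from h import *
def dots(p,c,z,ctr,rad=105):
    hsv=cv2.cvtColor(p,cv2.COLOR_RGB2HSV); ye=cv2.inRange(hsv,(20,110,80),(35,255,255)); nn,l,ss,ce=cv2.connectedComponentsWithStats(ye); o=[]
    for i in range(1,nn):
        w=ray(*ce[i],z,c)
        if ss[i,4]>2 and np.hypot(*(w[:2]-ctr))<rad: o.append(w[:2]); print("  dot",ce[i].round(1),ss[i,4],w.round(1))
    return np.array(o)
E
python3 - <<'E'
from dots import *
f=np.load("pics/top4.npz");c=arm.camera_params("top");W=world(f["d"],c)
t=W[(W[...,2]>150)&(W[...,2]<185)&(W[...,1]>180)&(W[...,0]>560)]; print("tower top",t.min(0),t.max(0))
for n in("top","scene"):
    p,d=arm.get_image(n);print(n);dots(p,arm.camera_params(n),84.5,(517,329))
E
```

```text
tower top [662.13979815 276.6807997  150.00106096] [847.39372188 618.87055486 184.84474498]
top
  dot [166.5 186.5] 12 [583.2 272.9  84.5]
  dot [172.5 217.5] 12 [486.  252.6  84.5]
  dot [127.5 227.7] 14 [458.2 388.2  84.5]
scene
  dot [264.5 103.7] 6 [460.2 388.2  84.5]
  dot [292.4 107.1] 11 [554.4 412.9  84.5]
  dot [255.3 127.5] 13 [487.6 256.2  84.5]
  dot [285.  132.2] 13 [583.3 277.2  84.5]
```

Tower's near edge is x≈662, y≥277. I'll slide −y first, then in over the box.

```bash
python3 -m creep '[[[0,-15,30],[0,0,0],-1],[[0,-50,55],[0,0,-0.03],-1],[[0,-85,60],[0,0,-0.06],-1],[[0,-120,60],[0,0,-0.09],-1],[[0,-155,60],[0,0,-0.12],-1],[[20,-190,60],[0,0,-0.15],-1],[[45,-220,60],[0,0,-0.169],-1],[[70,-250,60],[0,0,-0.169],-1],[[95,-280,60],[0,0,-0.169],-1],[[115,-305,60],[0,0,-0.169],-1],[[126,-316,60],[0,0,-0.169],-1],[[126,-316,60],[0,0,-0.169],-1]]'; python3 - <<'E'
from dots import *
s=st();c0=s["position"][:2]
for n in("top","scene"):
    p,d=arm.get_image(n);print(n);o=dots(p,arm.camera_params(n),s["position"][2]-35+24,c0);print(o.mean(0))
    cv2.imwrite(f"pics/{n}7.png",cv2.resize(p[80:280,150:400,::-1],None,fx=3,fy=3))
E
```

```text
clock: 8.77
position: [644.3, 10.5, 152.3]
ee_rot: [0.013, -0.707, 0.707, -0.01]
contact_force: [-0.0, 1.6, -2.7]
gripper_width: 21.4
t 8.77 pos [644.3  10.5 152.3] F [-0.   1.6 -2.7] w 21.4
[[-0.999 -0.004  0.034]
 [-0.034 -0.001 -0.999]
 [ 0.004 -1.     0.001]]
top
  dot [273.  143.5] 12 [694.9 -57.6 141.3]
  dot [227.2 146. ] 10 [690.5  80.5 141.3]
  dot [275.3 174.8] 12 [597.4 -60.7 141.3]
  dot [229.  177.6] 14 [592.3  76.5 141.3]
[643.7657169    9.66157247]
scene
  dot [295.9 168.6] 19 [692.2  81.3 141.3]
  dot [242.3 191.6] 23 [599.  -59.1 141.3]
  dot [277.5 203.7] 26 [696.8 -56.4 141.3]
[662.65933618 -11.40912969]
```

View pics/top7.png

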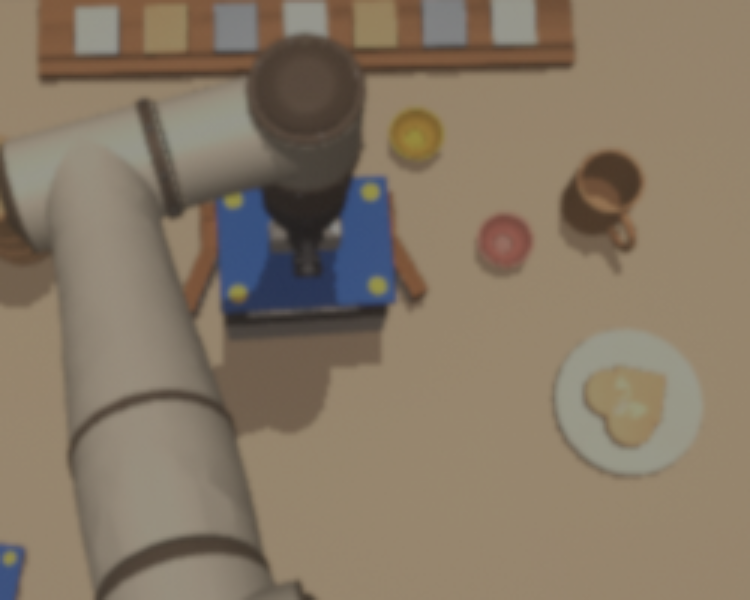

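View pics/scene7.png

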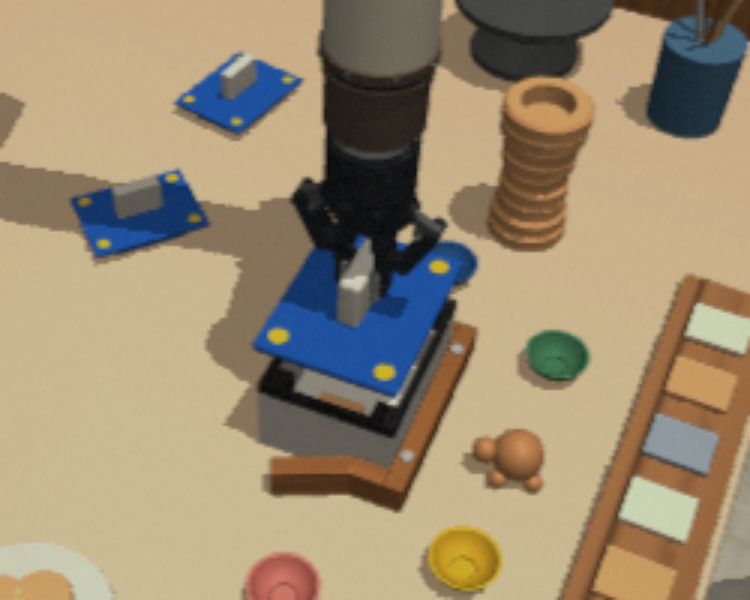

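In the top view the lid dots are centred at (643.8,9.7), and the scene diagonal pair gives (645.6,11.1). The TCP is (644.3,10.5), so the lid is centred in the grip. The box is about (643.8,12.3). I'll shift 2 mm in y and lower.

```bash
python3 -m creep '[[[-0.5,2,-10],[0,0,0.006],-1],[[-0.5,2,-20],[0,0,0.006],-1],[[-0.5,2,-26],[0,0,0.006],-1],[[-0.5,2,-26],[0,0,0.006],-1]]'; python3 -m creep '[[[0,0,-2],[0,0,0],-1],[[0,0,-4],[0,0,0],-1],[[0,0,-6],[0,0,0],-1]]';  python3 - <<'E'
from h import *
p,d=arm.get_image("scene"); cv2.imwrite(f"pics/scene8.png",cv2.resize(p[100:250,200:350,::-1],None,fx=4,fy=4))
E
```

```text
clock: 9.2
position: [641.1, 16.3, 127.0]
ee_rot: [0.018, -0.707, 0.707, -0.014]
contact_force: [-1.4, 0.1, -2.2]
gripper_width: 21.5
clock: 9.45
position: [643.4, 15.9, 124.2]
ee_rot: [-0.015, 0.707, -0.707, 0.016]
contact_force: [-0.1, -1.4, -2.8]
gripper_width: 21.4
```

View pics/scene8.png

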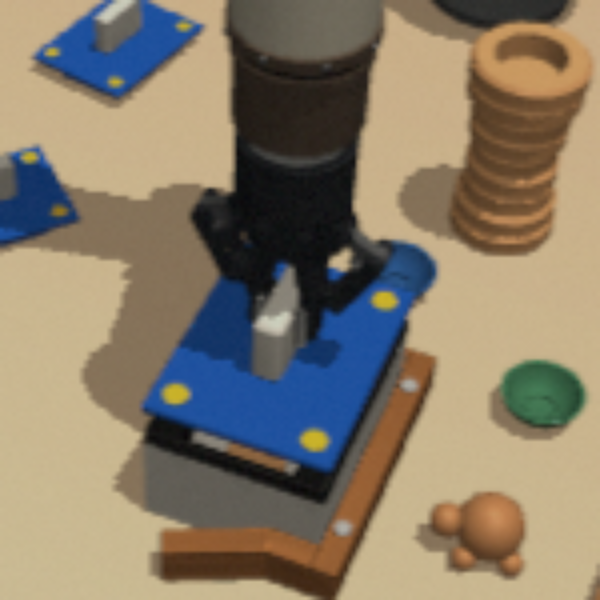

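```bash
python3 -m creep '[[[0,0,0],[0,0,0],-1],[[0,0,0],[0,0,0],-1],[[0,0,0],[0,0,0],-1]]'; python3 - <<'E'
from dots import *
s=st();c0=s["position"][:2]
for n in("top","scene"):
    p,d=arm.get_image(n);print(n);o=dots(p,arm.camera_params(n),s["position"][2]-35+24,c0);print(o.mean(0))
E
```

```text
clock: 9.75
position: [643.4, 15.6, 124.1]
ee_rot: [-0.015, 0.707, -0.707, 0.016]
contact_force: [0.5, 0.7, -2.9]
gripper_width: 21.6
t 9.75 pos [643.4  15.6 124.1] F [ 0.5  0.7 -2.9] w 21.6
[[-0.999  0.001  0.044]
 [-0.044  0.    -0.999]
 [-0.001 -1.    -0.   ]]
top
  dot [270.5 146.5] 12 [695.2 -51.7 113.1]
  dot [226.5 150.5] 4 [685.7  84.3 113.1]
  dot [273.4 177.5] 11 [596.5 -56.6 113.1]
  dot [228.2 180.5] 13 [590.3  80.5 113.1]
[641.92975404  14.10293947]
scene
  dot [295.6 174.6] 21 [692.1  86.6 113.1]
  dot [243.4 198.1] 25 [600.5 -55.7 113.1]
  dot [278.1 209.8] 26 [698.3 -51.8 113.1]
[663.629684    -6.96579537]
```

The lid settled 2 mm too far left relative to the box in both cameras. I'll correct and lower slowly.

```bash
python3 -m creep '[[[0,-2.3,-2],[0,0,0],-1],[[0,-2.3,-5],[0,0,0],-1],[[0,-2.3,-8],[0,0,0],-1],[[0,-2.3,-10],[0,0,0],-1]]'; python3 -m creep '[[[0,0,-1.5],[0,0,0],-1],[[0,0,-3],[0,0,0],-1],[[0,0,-4],[0,0,0],-1]]'
```

```text
clock: 10.18
position: [642.9, 13.2, 113.1]
ee_rot: [0.016, -0.707, 0.707, -0.015]
contact_force: [0.5, 0.2, -3.4]
gripper_width: 21.5
clock: 10.43
position: [643.2, 13.3, 109.5]
ee_rot: [0.016, -0.707, 0.707, -0.016]
contact_force: [0.6, -0.2, -2.8]
gripper_width: 21.5
```

The plug is already inside the mouth, about 12 mm below the gasket top, with no contact force.

```bash
python3 -m creep '[[[0,0,-1.5],[0,0,0],-1],[[0,0,-2.5],[0,0,0],-1]]'; python3 -m creep '[[[0,0,-0.7],[0,0,0],-1],[[0,0,-1.2],[0,0,0],-1]]'
```

```text
clock: 10.6
position: [643.2, 13.4, 107.3]
ee_rot: [0.016, -0.707, 0.707, -0.016]
contact_force: [-2.7, 1.0, 1.0]
gripper_width: 21.7
clock: 10.77
position: [643.3, 13.4, 107.3]
ee_rot: [0.016, -0.707, 0.707, -0.016]
contact_force: [-4.4, 1.0, 5.1]
gripper_width: 21.7
```

Contact came at TCP z=107.3, the expected height on the gasket. I'll release, hold for step 2, and rise.

```bash
python3 -m creep '[[[0,0,0.5],[0,0,0],-0.6],[[0,0,0.5],[0,0,0],0.2],[[0,0,0.5],[0,0,0],0.6],[[0,0,0.5],[0,0,0],0.6],[[0,0,15],[0,0,0],0.6],[[0,0,50],[0,0,0],0.6],[[-40,0,85],[0,0,0],0],[[-80,0,100],[0,0,0],-1],[[-120,0,100],[0,0,0],-1],[[-160,0,100],[0,0,0],-1],[[-160,0,100],[0,0,0],-1],[[-160,0,100],[0,0,0],-1]]';  python3 - <<'E'
from meas import *
from dots import *
s=st();c0=np.array([643,13])
for n in("top","scene"):
    p,d=arm.get_image(n);print(n);c=arm.camera_params(n);o=dots(p,c,95,c0);print(o.mean(0))
    cv2.imwrite(f"pics/{n}9.png",cv2.resize(p[100:250,200:350,::-1],None,fx=4,fy=4))
    W=world(d,c)
    for q in o:
        m=(np.hypot(W[...,0]-q[0],W[...,1]-q[1])<12)&(W[...,2]>60);print("z",np.median(W[m][:,2]))
E
```

```text
clock: 11.77
position: [480.8, 13.0, 207.1]
ee_rot: [-0.016, 0.707, -0.707, 0.016]
contact_force: [1.2, 0.5, -0.2]
gripper_width: -0.1
t 11.77 pos [480.8  13.  207.1] F [ 1.2  0.5 -0.2] w -0.1
[[-0.999  0.001  0.045]
 [-0.045  0.001 -0.999]
 [-0.001 -1.    -0.001]]
top
  dot [271.  148.2] 10 [695.7 -54.3  95. ]
  dot [227.1 151.3] 9 [689.   83.3  95. ]
[692.3661454   14.51997501]
z 95.21631841378746
z 93.88396048480215
scene
  dot [262.5 169.5] 20 [593.7  80.6  95. ]
  dot [294.5 179.5] 20 [691.4  84.4  95. ]
  dot [243.1 202.8] 26 [600.  -56.8  95. ]
  dot [277.4 214.2] 25 [697.7 -52.3  95. ]
[645.68614622  13.9622893 ]
z 95.32480583302923
z 95.7615362371086
z 94.73562225793694
z 95.48492234687164
```

View pics/scene9.png

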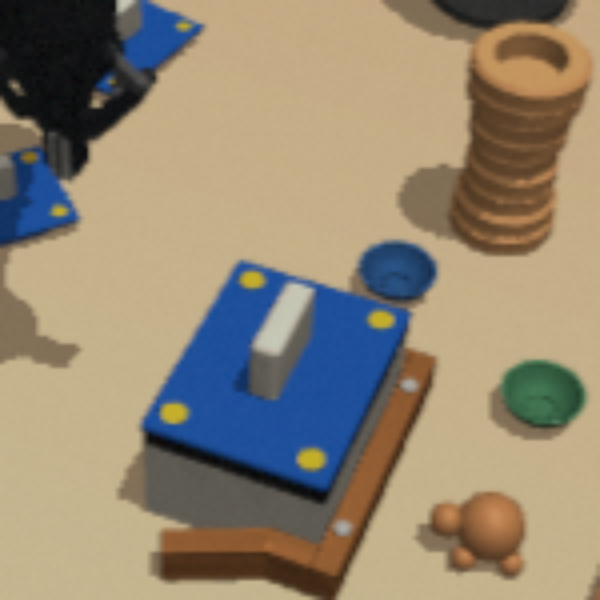

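View pics/top9.png

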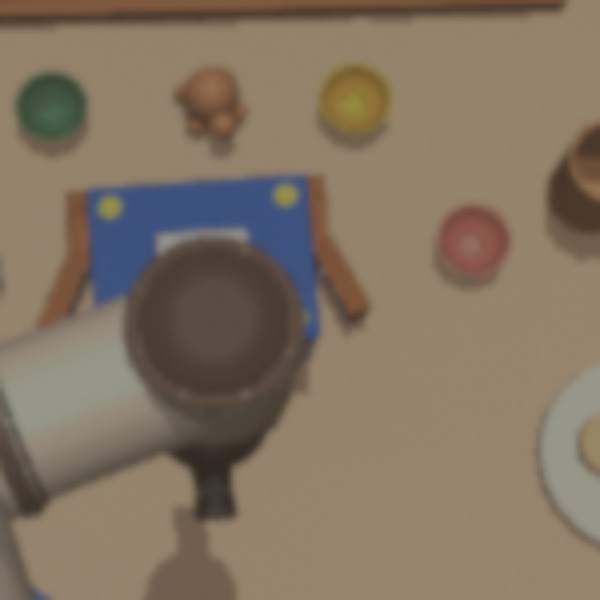

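The lid lies flat with all four dots at z≈95, and the TCP at release was (643.3,13.4). All corners are still up. The dots in the robot frame:

| Corner | x | y |
|---|---|---|
| Near left | 591 | 80 |
| Near right | 597 | −58 |
| Far left | 689 | 84.5 |
| Far right | 695 | −53 |

I'll start with near left.

```bash
python3 -m creep '[[[30,20,-20],[0,0,0],-1],[[60,40,-40],[0,0,0],-1],[[90,60,-70],[0,0,0],-1],[[110,67,-92],[0,0,0],-1],[[110,67,-97],[0,0,0],-1],[[110,67,-97],[0,0,0],-1],[[110,67,-97],[0,0,0],-1]]';  python3 - <<'E'
from h import *
s=st()
p,d=arm.get_image("scene"); cv2.imwrite(f"pics/scene10.png",cv2.resize(p[100:250,200:350,::-1],None,fx=4,fy=4))
E
```

```text
clock: 12.45
position: [593.7, 80.1, 108.1]
ee_rot: [0.016, -0.707, 0.707, -0.015]
contact_force: [-0.2, -0.6, 0.6]
gripper_width: -0.1
t 12.45 pos [593.7  80.1 108.1] F [-0.2 -0.6  0.6] w -0.1
[[-0.999 -0.002  0.044]
 [-0.044 -0.001 -0.999]
 [ 0.002 -1.     0.001]]
```

View pics/scene10.png

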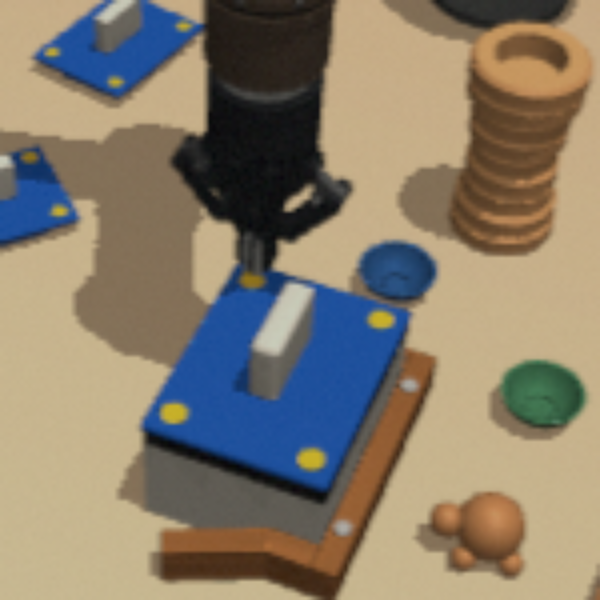

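The tip stands over the near-left dot at crop (252,280). I'll press down in small steps.

```bash
python3 -m creep '[[[-2,0,-4],[0,0,0],-1],[[-2,0,-8],[0,0,0],-1],[[-2,0,-11],[0,0,0],-1],[[-2,0,-12],[0,0,0],-1],[[-2,0,-13],[0,0,0],-1]]';python3 -m creep '[[[0,0,-1],[0,0,0],-1],[[0,0,-2],[0,0,0],-1]]';python3 -m creep '[[[0,0,-1],[0,0,0],-1],[[0,0,-2],[0,0,0],-1]]'
```

```text
clock: 12.92
position: [591.1, 80.2, 96.5]
ee_rot: [-0.015, 0.707, -0.707, 0.016]
contact_force: [-0.9, -0.3, -0.0]
gripper_width: -0.3
clock: 13.08
position: [591.3, 80.3, 95.1]
ee_rot: [0.016, -0.707, 0.707, -0.016]
contact_force: [-3.5, 0.0, 9.1]
gripper_width: -0.1
clock: 13.25
position: [591.3, 80.4, 94.6]
ee_rot: [0.016, -0.707, 0.707, -0.016]
contact_force: [-5.2, 1.0, 14.1]
gripper_width: -0.1
```

```bash
python3 -m creep '[[[0,0,-1],[0,0,0],-1],[[0,0,-2],[0,0,0],-1],[[0,0,-3],[0,0,0],-1]]';python3 -m creep '[[[0,0,-1],[0,0,0],-1],[[0,0,-2],[0,0,0],-1]]';python3 -m creep '[[[0,0,-1],[0,0,0],-1],[[0,0,-2],[0,0,0],-1]]'
```

```text
clock: 13.5
position: [591.3, 80.5, 92.6]
ee_rot: [0.016, -0.707, 0.707, -0.017]
contact_force: [-7.8, 1.3, 17.4]
gripper_width: 0.3
clock: 13.67
position: [591.3, 80.5, 91.1]
ee_rot: [0.016, -0.707, 0.707, -0.017]
contact_force: [-8.9, 0.7, 20.9]
gripper_width: 0.1
clock: 13.83
position: [591.3, 80.6, 89.6]
ee_rot: [0.016, -0.707, 0.707, -0.017]
contact_force: [-9.9, 1.6, 22.3]
gripper_width: -0.2
```

```bash
python3 -m creep '[[[-0.5,0,-1],[0,0,0],-1],[[-1,0,-2],[0,0,0],-1],[[-1,0,-2.5],[0,0,0],-1]]';python3 -m creep '[[[0,0,-1],[0,0,0],-1],[[0,0,-1.5],[0,0,0],-1]]'
```

```text
clock: 14.08
position: [591.1, 80.7, 88.0]
ee_rot: [0.015, -0.707, 0.707, -0.018]
contact_force: [-9.4, 1.8, 24.5]
gripper_width: -0.1
clock: 14.25
position: [591.0, 80.8, 86.9]
ee_rot: [0.015, -0.707, 0.707, -0.018]
contact_force: [-11.2, 3.6, 27.4]
gripper_width: 0.2
```

Travel is 8.4 mm at 27 N. I'll lift straight and look from the side.

```bash
python3 -m creep '[[[0,0,10],[0,0,0],-1],[[0,0,30],[0,0,0],-1],[[0,-20,60],[0,0,0],-1],[[4,-60,75],[0,0,0],-1],[[6,-100,75],[0,0,0],-1],[[6,-138,60],[0,0,0],-1],[[6,-138,30],[0,0,0],-1],[[6,-138,30],[0,0,0],-1]]';  cat > lidz.py <<'E'
from dots import *
import sys
s=st()
for n in("scene","top"):
    p,d=arm.get_image(n);c=arm.camera_params(n)
    W=world(d,c); print(n)
    for nm,q in dict(NL=(591.2,80.1),NR=(597.4,-57.8),FL=(689.2,84.5),FR=(695.4,-53.4)).items():
        m=(np.hypot(W[...,0]-q[0],W[...,1]-q[1])<13)&(W[...,2]>70)&(W[...,2]<100);print(nm,"z",np.median(W[m][:,2]).round(1) if m.sum() else None,m.sum())
    cv2.imwrite(f"pics/{n}{sys.argv[1]}.png",cv2.resize(p[100:250,200:350,::-1],None,fx=4,fy=4))
E
python3 lidz.py 11
```

```text
clock: 14.92
position: [592.3, -59.8, 106.3]
ee_rot: [-0.017, 0.707, -0.707, 0.01]
contact_force: [-1.5, -0.2, -1.6]
gripper_width: 0.2
t 14.92 pos [592.3 -59.8 106.3] F [-1.5 -0.2 -1.6] w 0.2
[[-0.999 -0.01   0.039]
 [-0.039  0.    -0.999]
 [ 0.01  -1.    -0.001]]
scene
NL z 95.0 44
NR z 95.3 37
FL z 95.4 50
FR z 95.3 65
top
NL z None 0
NR z 93.1 2
FL z None 0
FR z None 0
```

View pics/scene11.png

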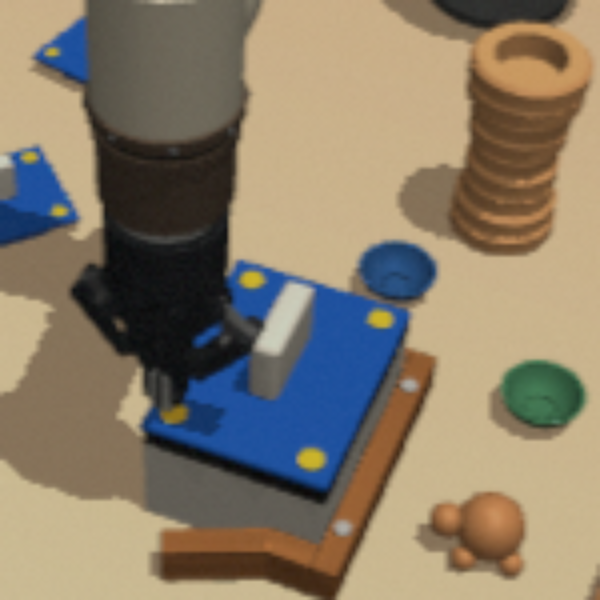

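The lid has risen back to 95 mm at all dots. It rests on the three standing corners, as expected if near left stays squeezed. Next is near right, approaching the dot at crop (175,413).

```bash
python3 -m creep '[[[4,1.5,0],[0,0,0],-1],[[4,1.5,-4],[0,0,0],-1],[[4,1.5,-7],[0,0,0],-1],[[4,1.5,-9],[0,0,0],-1]]';python3 -m creep '[[[0,0,-1],[0,0,0],-1],[[0,0,-2],[0,0,0],-1]]'
```

```text
clock: 15.35
position: [600.5, -55.2, 102.4]
ee_rot: [-0.016, 0.707, -0.707, 0.016]
contact_force: [-0.5, -0.7, 0.7]
gripper_width: -0.0
clock: 15.52
position: [600.2, -55.8, 100.2]
ee_rot: [0.016, -0.707, 0.707, -0.016]
contact_force: [-0.2, 0.4, 0.2]
gripper_width: -0.0
```

Correct −3, −2 and go down.

```bash
python3 -m creep '[[[-3,-2,-1],[0,0,0],-1],[[-3,-2,-2.5],[0,0,0],-1],[[-3,-2,-4],[0,0,0],-1],[[-3,-2,-5],[0,0,0],-1]]';python3 -m creep '[[[0,0,-1],[0,0,0],-1],[[0,0,-2],[0,0,0],-1],[[0,0,-3],[0,0,0],-1]]';python3 -m creep '[[[0,0,-1],[0,0,0],-1],[[0,0,-2],[0,0,0],-1],[[0,0,-3],[0,0,0],-1]]'
```

```text
clock: 15.85
position: [597.1, -58.3, 95.1]
ee_rot: [0.016, -0.707, 0.707, -0.016]
contact_force: [-1.8, -0.0, 8.7]
gripper_width: -0.0
clock: 16.1
position: [597.1, -58.3, 94.3]
ee_rot: [0.016, -0.707, 0.707, -0.016]
contact_force: [-4.8, 2.0, 12.8]
gripper_width: 0.1
clock: 16.35
position: [597.1, -58.4, 92.1]
ee_rot: [0.016, -0.707, 0.707, -0.016]
contact_force: [-7.1, 2.2, 15.8]
gripper_width: -0.1
```

```bash
python3 -m creep '[[[0,0,-1],[0,0,0],-1],[[0,0,-2],[0,0,0],-1],[[0,0,-3],[0,0,0],-1]]';python3 -m creep '[[[-0.5,0,-1],[0,0,0],-1],[[-1,0,-2],[0,0,0],-1],[[-1,0,-3],[0,0,0],-1]]';python3 -m creep '[[[0,0,-1],[0,0,0],-1],[[0,0,-1.5],[0,0,0],-1]]'
```

```text
clock: 16.6
position: [597.0, -58.4, 89.8]
ee_rot: [0.016, -0.707, 0.707, -0.016]
contact_force: [-7.8, 1.8, 18.9]
gripper_width: 0.2
clock: 16.85
position: [596.8, -58.4, 87.7]
ee_rot: [0.015, -0.706, 0.707, -0.017]
contact_force: [-8.3, 1.6, 22.0]
gripper_width: -0.4
clock: 17.02
position: [596.8, -58.4, 86.7]
ee_rot: [0.015, -0.706, 0.707, -0.017]
contact_force: [-8.6, 2.9, 24.4]
gripper_width: -0.2
```

Near right is down. Next is far right.

```bash
python3 -m creep '[[[0,0,15],[0,0,0],-1],[[0,0,40],[0,0,0],-1],[[20,0,75],[0,0,0],-1],[[60,3,75],[0,0,0],-1],[[96,4,75],[0,0,0],-1],[[98,4,50],[0,0,0],-1],[[98,4,28],[0,0,0],-1],[[98,4,25],[0,0,0],-1],[[98,4,25],[0,0,0],-1]]'; python3 lidz.py 12
```

```text
clock: 17.77
position: [692.9, -54.4, 104.4]
ee_rot: [0.017, -0.707, 0.707, -0.014]
contact_force: [-0.1, 0.8, 0.8]
gripper_width: 0.1
t 17.77 pos [692.9 -54.4 104.4] F [-0.1  0.8  0.8] w 0.1
[[-0.999 -0.005  0.044]
 [-0.044 -0.001 -0.999]
 [ 0.005 -1.     0.   ]]
scene
NL z 86.7 35
NR z 86.9 53
FL z 96.5 13
FR z 95.6 36
top
NL z None 0
NR z 86.2 55
FL z None 0
FR z 94.8 3
```

View pics/scene12.png

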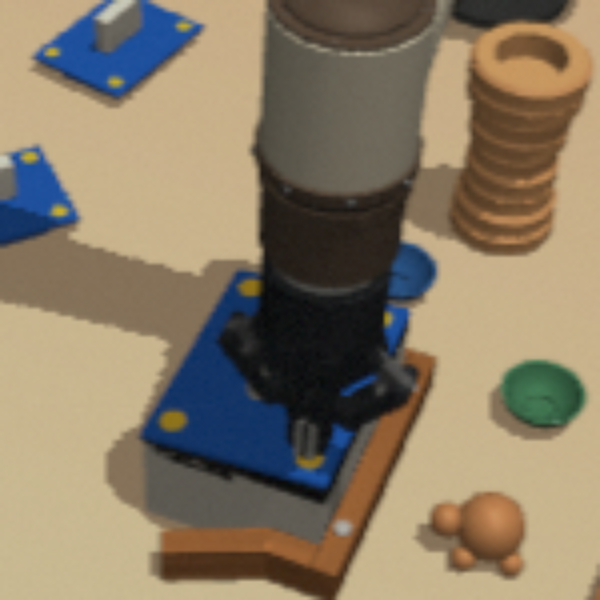

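Both near corners are down (dots at about 86.8) and the far ones still stand (about 95.6 to 96.5). The tip is over the far-right dot at crop (308,458). I'll press far right.

```bash
python3 -m creep '[[[0,0,-2],[0,0,0],-1],[[0,0,-4],[0,0,0],-1],[[0,0,-6],[0,0,0],-1]]';python3 -m creep '[[[0,0,-2],[0,0,0],-1],[[0,0,-4],[0,0,0],-1],[[0,0,-5],[0,0,0],-1]]'
```

```text
clock: 18.12
position: [694.6, -54.1, 101.9]
ee_rot: [-0.015, 0.707, -0.707, 0.017]
contact_force: [-0.4, -0.7, -0.4]
gripper_width: -0.1
clock: 18.37
position: [694.3, -54.2, 96.0]
ee_rot: [0.016, -0.707, 0.707, -0.016]
contact_force: [-1.5, 0.7, 5.1]
gripper_width: 0.2
```

```bash
python3 -m creep '[[[0,0,-1],[0,0,0],-1],[[0,0,-2],[0,0,0],-1],[[0,0,-3],[0,0,0],-1],[[0,0,-4],[0,0,0],-1]]';python3 -m creep '[[[0,0,-1],[0,0,0],-1],[[0,0,-2],[0,0,0],-1],[[0,0,-3],[0,0,0],-1]]';python3 -m creep '[[[0,0,-1],[0,0,0],-1],[[0,0,-2],[0,0,0],-1],[[0,0,-3],[0,0,0],-1]]'
```

```text
clock: 18.7
position: [694.9, -54.2, 94.6]
ee_rot: [0.015, -0.707, 0.707, -0.017]
contact_force: [-4.0, 1.9, 11.3]
gripper_width: 0.0
clock: 18.95
position: [695.0, -54.3, 92.6]
ee_rot: [0.015, -0.707, 0.707, -0.017]
contact_force: [-5.0, 0.9, 14.2]
gripper_width: 0.2
clock: 19.2
position: [695.1, -54.5, 90.5]
ee_rot: [0.015, -0.706, 0.707, -0.017]
contact_force: [-5.5, 1.0, 17.2]
gripper_width: -0.1
```

```bash
python3 -m creep '[[[0,0,-1],[0,0,0],-1],[[0,0,-2],[0,0,0],-1],[[0,0,-3],[0,0,0],-1]]';python3 -m creep '[[[0,0,-1],[0,0,0],-1],[[0,0,-2],[0,0,0],-1],[[0,0,-3],[0,0,0],-1]]'
```

```text
clock: 19.45
position: [695.2, -54.6, 88.4]
ee_rot: [0.015, -0.706, 0.708, -0.018]
contact_force: [-7.3, 0.9, 20.1]
gripper_width: -0.2
clock: 19.7
position: [695.4, -54.7, 86.5]
ee_rot: [0.015, -0.706, 0.708, -0.018]
contact_force: [-8.4, 0.8, 24.4]
gripper_width: -0.1
```

Far right is down. Last is far left.

```bash
python3 -m creep '[[[0,0,15],[0,0,0],-1],[[0,0,40],[0,0,0],-1],[[0,20,75],[0,0,0],-1],[[-2,60,75],[0,0,0],-1],[[-4,100,75],[0,0,0],-1],[[-6,138,70],[0,0,0],-1],[[-6,138,40],[0,0,0],-1],[[-6,138,25],[0,0,0],-1],[[-6,138,25],[0,0,0],-1],[[-6,138,25],[0,0,0],-1]]'; python3 lidz.py 13
```

```text
clock: 20.53
position: [687.8, 83.7, 103.8]
ee_rot: [0.017, -0.707, 0.707, -0.015]
contact_force: [0.4, 0.4, 0.4]
gripper_width: 0.1
t 20.53 pos [687.8  83.7 103.8] F [0.4 0.4 0.4] w 0.1
[[-0.999 -0.002  0.045]
 [-0.045 -0.001 -0.999]
 [ 0.002 -1.     0.001]]
scene
NL z 92.4 50
NR z 86.6 59
FL z 95.1 30
FR z 89.5 63
top
NL z 93.2 52
NR z 85.5 55
FL z 97.2 1
FR z 87.2 52
```

View pics/scene13.png

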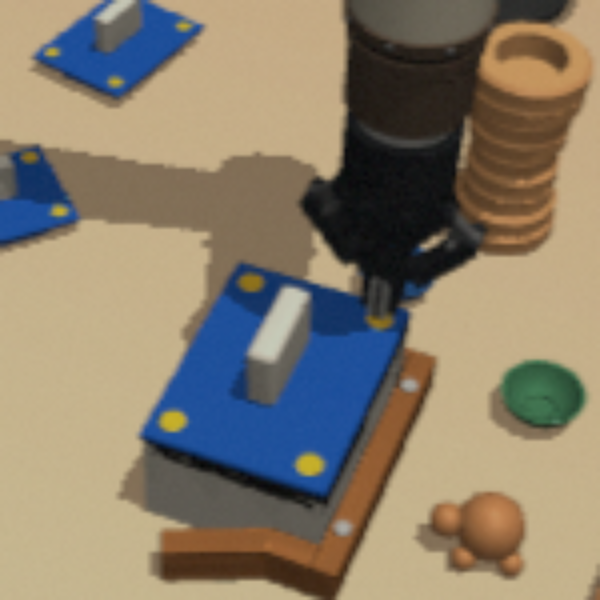

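The lid now rests on the far-left pad, with the near left floating at about 93. I'll press far left; the tip is at crop (378,310).

```bash
python3 -m creep '[[[0.5,0.5,-2],[0,0,0],-1],[[0.5,0.5,-5],[0,0,0],-1],[[0.5,0.5,-8],[0,0,0],-1],[[0.5,0.5,-10],[0,0,0],-1]]';python3 -m creep '[[[0,0,-1],[0,0,0],-1],[[0,0,-2],[0,0,0],-1],[[0,0,-3],[0,0,0],-1]]';python3 -m creep '[[[0,0,-1],[0,0,0],-1],[[0,0,-2],[0,0,0],-1],[[0,0,-3],[0,0,0],-1]]'
```

```text
clock: 20.97
position: [689.0, 84.2, 95.4]
ee_rot: [-0.015, 0.707, -0.707, 0.016]
contact_force: [-3.0, 0.8, 9.2]
gripper_width: 0.1
clock: 21.22
position: [689.3, 84.1, 94.5]
ee_rot: [0.015, -0.707, 0.707, -0.017]
contact_force: [-4.1, -0.4, 9.2]
gripper_width: 0.2
clock: 21.47
position: [689.5, 84.2, 92.2]
ee_rot: [0.015, -0.707, 0.707, -0.017]
contact_force: [-5.8, -0.4, 12.3]
gripper_width: 0.3
```

```bash
python3 -m creep '[[[0,0,-1],[0,0,0],-1],[[0,0,-2],[0,0,0],-1],[[0,0,-3],[0,0,0],-1]]';python3 -m creep '[[[0,0,-1],[0,0,0],-1],[[0,0,-2],[0,0,0],-1],[[0,0,-3],[0,0,0],-1]]';python3 -m creep '[[[0,0,-1],[0,0,0],-1],[[0,0,-2],[0,0,0],-1],[[0,0,-3],[0,0,0],-1]]'
```

```text
clock: 21.72
position: [689.7, 84.2, 89.9]
ee_rot: [0.015, -0.707, 0.707, -0.017]
contact_force: [-5.0, 0.7, 14.8]
gripper_width: -0.0
clock: 21.97
position: [689.8, 84.3, 87.7]
ee_rot: [0.015, -0.707, 0.707, -0.018]
contact_force: [-7.0, 0.5, 16.7]
gripper_width: 0.2
clock: 22.22
position: [689.9, 84.4, 85.7]
ee_rot: [0.015, -0.707, 0.707, -0.018]
contact_force: [-8.3, 0.8, 22.1]
gripper_width: -0.1
```

```bash
python3 -m creep '[[[0,0,15],[0,0,0],-1],[[0,0,45],[0,0,0],-1],[[0,0,80],[0,0,0],-1],[[-40,0,110],[0,0,0],-1],[[-80,20,120],[0,0,0],-1],[[-120,40,120],[0,0,0],-1],[[-160,70,120],[0,0,0],-1],[[-200,100,120],[0,0,0],-1],[[-240,130,120],[0,0,0],-1],[[-270,150,120],[0,0,0],-1],[[-270,150,120],[0,0,0],-1]]'; python3 lidz.py 14; python3 - <<'E'
from dots import *
from meas import *
for n in("top","scene"):
    p,d=arm.get_image(n);c=arm.camera_params(n);print(n);o=dots(p,c,87,np.array([643,13]));print(o.mean(0));np.savez(f"pics/{n}15.npz",p=p,d=d)
    W=world(d,c); m=(abs(W[...,0]-643)<60)&(abs(W[...,1]-13)<75)&(W[...,2]>78)&(W[...,2]<95); A=np.c_[W[m][:,:2]-[643,13],np.ones(m.sum())]
    k=np.linalg.lstsq(A,W[m][:,2],rcond=None)[0];print("plane slopes, z:",k.round(4))
E
```

```text
clock: 23.13
position: [416.5, 235.1, 199.9]
ee_rot: [-0.016, 0.707, -0.707, 0.016]
contact_force: [0.2, 0.1, 0.3]
gripper_width: 0.0
t 23.13 pos [416.5 235.1 199.9] F [0.2 0.1 0.3] w 0.0
[[-0.999  0.     0.045]
 [-0.045  0.001 -0.999]
 [-0.    -1.    -0.001]]
scene
NL z 86.1 45
NR z 86.3 55
FL z 85.7 52
FR z 85.9 63
top
NL z 85.2 54
NR z 86.0 54
FL z 85.5 53
FR z 84.5 51
top
  dot [270.9 149.9] 8 [692.9 -54.3  87. ]
  dot [227.1 152.1] 8 [689.   83.7  87. ]
  dot [273.1 179.9] 8 [595.4 -57.5  87. ]
  dot [228.7 182.1] 9 [591.7  80.2  87. ]
[642.26432672  13.04431226]
plane slopes, z: [-1.90000e-03 -1.30000e-03  8.48875e+01]
scene
  dot [262.6 171.5] 19 [594.3  80.9  87. ]
  dot [294.5 181.5] 20 [692.1  84.5  87. ]
  dot [242.7 204.5] 22 [598.7 -56.7  87. ]
  dot [276.6 216.3] 26 [696.5 -53.6  87. ]
[645.39140015  13.76768882]
plane slopes, z: [-4.50000e-03 -2.20000e-03  8.58947e+01]
```

View pics/scene14.png

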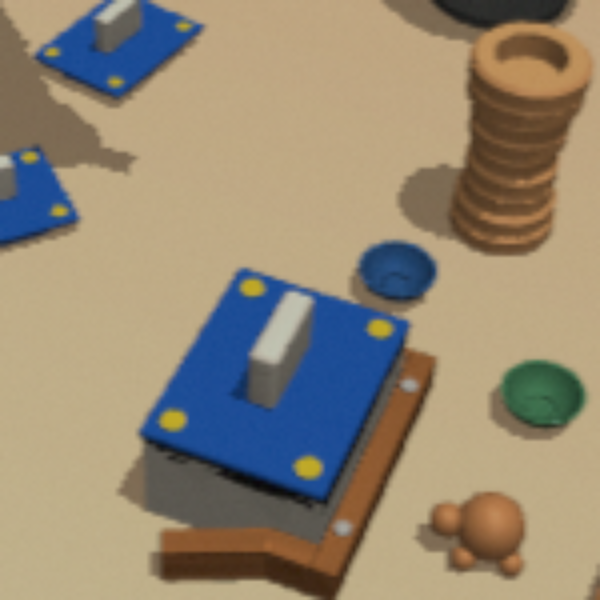

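View pics/top14.png

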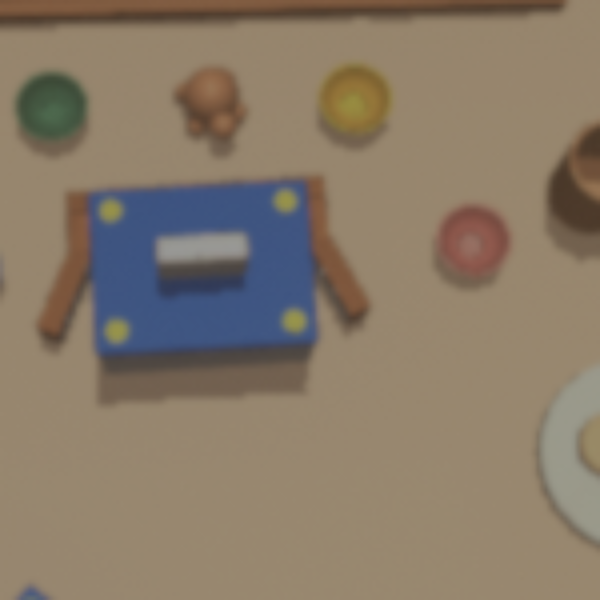

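The lid is flat (slope about 0.005) and centred on the box. All four dots dropped about 9 mm, from about 95 to 86, and the robot is clear. Handing in.

```bash
python3 -c "
from bench import arm
print(arm.job_done())"
```

```text
the job is handed in; nothing more can be done
None
```

I pushed the box home against the stop, set the largest of the three blue lids on it with its plug in the mouth, and pressed the four corners one at a time. I then backed the arm clear and handed the job in at about 23 s; no verdict was given.

- **Pressing:** I did the corners in the order near left, near right, far right, far left, with 22–27 N on each. The tool never read more than about 30 N, well under the 50 N limit.
- **Box:** after the push it measured about (643, 12.6) mm and 2.4° of turn, against a nest estimate of (644, 12.5) mm and 2.4°.
- **Lid:** at the end, the top camera put its centre at (642.3, 13.0) mm, within about 1 mm of where it had put the box. Its tilt was below 0.006 rad.
- **Corners:** all four dots ended at about 86 mm, down from about 95 mm. That 9 mm drop is slightly more than the full 8 mm, and I could not read the gasket joints directly.
- **Other things:** no bystander looked moved or tipped in the pictures, but I did not measure each one.

The two cameras disagreed by about 3 mm in x throughout, so I compared positions within the same camera. After the first press the lid sprang back level on the other three corners, so I took that corner as down from its force and travel. The picture after the second press showed both near corners low.

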